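Stand a preparative column up in its clip

ROBOT

A 7-joint arm with a two-finger parallel gripper is mounted at the origin on the work surface. World frame = base frame: x ahead of the robot, y to its left, z up, the work surface at z = 0. Lengths are in mm, angles in rad, forces in N, time in s.
With the tool pointing down it reaches from about 350 to 900 mm from the base axis. Payload 19.9 kg.
Tool frame: the origin (TCP) lies at the centre of the arm's flange, where the gripper is bolted on; the fingertips stand 199 mm ahead of it and the grasp point (between the pads) lies 180 mm ahead of it (arm.tips_ahead is the z of the fingertips in the tool frame, in mm); z points along the fingers, y is the direction in which the jaws open and shut (so a half turn about z gives the same grasp; the last joint's range is limited). The gripper opens to 94 mm and grips with 3 to 60 N. Pads are 16 mm wide; open, the fingers measure 119 mm over their backs; the gripper's body (75 mm by 177 mm) begins 78 mm behind the grasp point.
Start: joints at [-1.288, 0.417, -0.01, 1.614, 0.005, 1.111, -0.053], TCP at [199.436, 592.321, 404.625] pointing down, gripper open.
Joint ranges: [-2.81, 2.81], [-0.39, 2.02], [-1.27, 1.25], [0.06, 2.57], [-1.19, 4.33], [0.19, 2], [-2.82, 2.82]. Speed limits (rad/s): [1.89, 1.89, 2.39, 2.39, 3.01, 3.01, 3.01].

INTERFACE

Orientations are given as a unit quaternion [x, y, z, w].
In Python, from plant import arm, kin, viewer, job gives the robot as it stands. The module is installed in compiled form; this text tells all that it offers. Calls block until the motion is done:
- arm.movep(position, orientation): joint-space move of the TCP to a pose.
- arm.move_straight(position, max_speed=150, orientation=None): straight line of the TCP; orientation=None keeps the orientation; max_speed is the mean speed in mm/s.
- arm.move_joints(angles): joint-space move.
- arm.move_gripper(opening, f_grip=None): opening from 0.0 (shut) to 1.0 (fully open); f_grip is the grip in N (None keeps the last); returns when the fingers have stopped.
- arm.pause(seconds).
- kin.solve_ik(position, orientation): joint angles nearest the present ones, or None.
- arm.observe(): the state.
- viewer.camera(name): name is "scene" or "side" or "wrist"; returns the picture (420x560x3 uint8, red, green, blue); there is no depth.
- viewer.camera_params(name): a dict with "fov_y" (degrees; the focal length in pixels is half the picture's height over the tangent of half this angle, whatever the lens; pixels are square), "cx", "cy" (the principal point, pixels), "dist_coeffs" ([k1, k2, p1, p2, k3] as OpenCV has them; the pictures are not rectified), "cam_to_world" (4x4, takes a point from camera to world coordinates); the wrist camera has in their place "mount" (4x4, takes a point from camera to tool coordinates, whose origin is the TCP and whose axes are the flange's). Camera axes: x right, y down, z forward; pixel columns grow to the right and rows downward; lengths in mm; the calibration is good to about 2 mm. A picture is of the moment at which its call begins: read the wrist's pose just before it. camera_params takes no time and is no camera call.
A pose or a line that the arm cannot do raises arm.IKError and nothing moves.
- job.sign_off(): hands the job in, once; it reports no verdict.
The state is a dict: "t": time; "joint_positions": joint angles; "dq": joint speeds; "joint_torque": joint torques, N m; "position": TCP position; "ee_rot": TCP orientation; "force": force on the tool from outside, world axes, zero at the start; "moment": the same for the moment, N m; "grip_width": opening from 0.0 (shut) to 1.0 (fully open).
Only numpy, scipy, OpenCV 4.12 (cv2) and the standard library are available. Lean on these libraries where they do the work, as an engineer would, in place of code of your own. Each camera call takes 0.05 s, during which the arm holds its last target. There are 200 camera calls.

TASK

The preparative column is lying on the base plate of its stand. Slide it along the plate until its foot butts against the heel stop, then tip it up on that foot, without lifting the foot off the plate or letting the column fall, and press it upright until it is fully home in the spring clip on the rod. Then let go; the bottle, the vial box and the paper roll must stay where they stand.

Things in the scene. Friction and masses are not known exactly. Their poses are not given: they have to be found in the camera images.
- stand: Column stand, fixed. Origin at bench level under the column's final place: its z axis is the final centre line. x points from the lying column towards stop and rod; the clip's mouth faces -x. Grey base plate, x from -240 to +90 mm, 150 mm wide, top at z = 6 mm. Steel rod 20 mm thick, 366 mm tall, at x = +62 mm.
- stop_face (a point): Foot of the heel stop's face, mid-width, on the plate's top (stand frame x = 22, y = 0, z = 6 mm); axes as the stand. The stop is an upright steel plate 46 mm high above the base, 80 mm wide, 8 mm thick. As the column is raised, the upper edge of its end face slides down the stop and its lower edge walks back, in the end by the full 44 mm.
- valve_under (a point): Underside of the injection valve that hangs from the rod above the column's final place (stand frame x = 22, z = 263 mm). Valve: steel cylinder of 54 mm diameter about this point, so it reaches forward to stand x = -5 mm, up to z = 335 mm. No room there for a gripper that points straight down.
- clip_centre (a point): Centre of the white spring clip, on the final centre line, 110 mm above the bench; axes as the stand. Clip 24 mm tall, rigid back 17.5 mm behind (+x). Two sprung jaws: flared lips about 55 mm apart at the mouth, throat 27 mm wide 10 mm in front of this point. The 32 mm tube must spread them, a push of 5 to 20 N at this height; they close in front of it.
- jaw_left (a joint): Clip jaw on the +y side, on a vertical hinge: 0 rad closed, grows as it is spread; about 0.1 rad as the tube's widest part passes, back near 0 once the tube is home.
- jaw_right (a joint): Clip jaw on the -y side, likewise.
- column: Steel column, 0.6 to 0.9 kg, 186 mm long plus a black plug 14 mm long on the head. Origin: centre of the foot's flat end face; x runs from foot to head. End fittings: octagons 44 mm across flats, 30 mm long; tube between them 32 mm thick. It lies on a flat, two flats upright at its sides, axis 28 mm above the bench, head towards the robot, foot 10 to 45 mm short of the stop, a little askew.
- column_grip (a point): Centre of the head fitting, on the axis, 171 mm from the foot face; axes as the column. Gripped lightly (20 to 35 N) across its upright flats, the column swivels between the fingers as its head is raised, its own weight keeping the foot down; gripped hard (60 N) it is carried along stiffly.
- column_waist (a point): Point on the column's axis 104 mm from the foot face, level with the clip's centre when the column stands on the plate; axes as the column.
- solvent_bottle: Bystander: amber bottle with black cap, 70 mm in diameter, 150 mm tall; origin at the centre of its base.
- vial_box: Bystander: clear open box with dividers, 110 x 110 x 40 mm; origin at the centre of its base.
- tape_roll: Bystander: upright white paper roll, 68 mm in diameter, 100 mm tall; origin at the centre of its base.
Things that resemble listed ones, but are neither listed nor needed, are in the scene too. There is more than one size of the column; the job needs the smallest.

How it is judged (in metres and radians):
On the way, in this order (a step that is already met when the one before it is completed fails the run):
1. the foot is brought up to the heel stop (within 6 mm) with the column still lying (less than 17 degrees raised) (x of column in the frame of stand above 0.016 m and angle between column's own x axis and vertical above 1.27 rad), for 0.1 s.
2. the column is tipped up on its foot, past 45 degrees, with the foot at the plate and near the stop (angle between column's own x axis and vertical below 0.78 rad and z of column in the frame of stand below 0.04 m and x of column in the frame of stand above -0.02 m), for 0.1 s.
3. the column stands home in the clip (angle between column's own x axis and vertical below 0.06 rad and x of column_waist in the frame of stand between -0.005 and 0.005 m and y of column_waist in the frame of stand between -0.005 and 0.005 m and x of column in the frame of stand above -0.009 m and z of column in the frame of stand below 0.0095 m and y of column in the frame of stand between -0.01 and 0.01 m), for 0.2 s.
At the end, for the whole second after the job is handed in: The column stands released and at rest on the plate, upright within 3.4 degrees, its tube home in the clip within 5 mm with both jaws closed in front of it, its foot on the plate (within 3.5 mm), within 9 mm of touching the stop and within 10 mm sideways (all of step 3 and value of joint each of jaw_left, jaw_right below 0.05 rad and linear speed of column below 0.02 m/s and contact force between column and the fingers below 0.1 N).
It fails at once if the foot is lifted off the plate (its centre more than 17 mm above where it lies) (z of column in the frame of stand above 0.045 m).
It fails at once if the column is let fall (turning faster than 5 rad/s) (angular speed of column above 5 rad/s).
It fails at once if the bottle, the vial box or the paper roll is moved more than 20 mm (distance of any of solvent_bottle, vial_box, tape_roll from where it was at the start of the episode above 0.02 m).
It also fails if it takes over 48 s, if anything falls off the work surface, if the arm or the gripper's body presses on something with over 40 N, if the wrist force passes 120 N, or if a joint passes its speed limit or range.

## Working session

There is one attempt and no reset: what is moved stays moved. The work goes in short steps, each a Python script; the robot and the scene stay as the last script left them, time stands still between calls to the robot, and variables do not carry over. Pictures are saved under pics/ and viewed, about 8 in all and at most 12, crops included, and the job is handed in when it is done.

```bash
mkdir -p pics; ls; python3 - <<'E'
from plant import arm,kin,viewer,job
import cv2,numpy as np
ims=[viewer.camera(n) for n in("scene","side")]
for n,i in zip(("scene","side"),ims):
    cv2.imwrite(f"pics/{n}0.png",i[:,:,::-1])
for n in("scene","side","wrist"):
    print(n,viewer.camera_params(n))
print(arm.observe(), arm.tips_ahead)
E
```

```text
pics
scene {'fov_y': 48.00294674781363, 'cx': 288.4069316233587, 'cy': 202.9034317205987, 'dist_coeffs': array([-0.06753719,  0.        ,  0.        ,  0.        ,  0.        ]), 'cam_to_world': array([[ 3.04807578e-01,  5.66163752e-01, -7.65866141e-01,
         1.34470045e+03],
       [ 9.52387847e-01, -1.87142313e-01,  2.40697204e-01,
        -2.61875881e+02],
       [-7.05192890e-03, -8.02767937e-01, -5.96249872e-01,
         8.66040464e+02],
       [ 0.00000000e+00,  0.00000000e+00,  0.00000000e+00,
         1.00000000e+00]])}
side {'fov_y': 42.64774977890266, 'cx': 282.20651917091453, 'cy': 209.6515126994657, 'dist_coeffs': array([-0.15650292,  0.        ,  0.        ,  0.        ,  0.        ]), 'cam_to_world': array([[ 9.80425060e-01, -1.55902022e-01,  1.20254984e-01,
         2.93363514e+02],
       [-1.96848370e-01, -7.63191018e-01,  6.15459332e-01,
        -8.71720647e+02],
       [-4.17383071e-03, -6.27083750e-01, -7.78940658e-01,
         1.28403569e+03],
       [ 0.00000000e+00,  0.00000000e+00,  0.00000000e+00,
         1.00000000e+00]])}
wrist {'fov_y': 67.559823678439
[... 500 characters left out ...]
 0.1, 'joint_positions': array([-1.28750923,  0.41793885, -0.01032765,  1.61409049,  0.00470663,
        1.11068976, -0.05301895]), 'dq': array([ 0.00026479, -0.00067934, -0.0004888 , -0.00143508,  0.00055608,
       -0.00112706,  0.00179539]), 'joint_torque': array([ 2.50247918e-03, -8.52576828e+01,  6.40021395e-01, -4.26697218e+01,
       -4.89218649e-02,  1.63497386e-02,  1.99237064e-05]), 'position': array([199.3892711 , 592.22591074, 404.08214673]), 'ee_rot': array([ 1.61673588e-01,  9.86844135e-01, -5.49116359e-04, -4.86485284e-05]), 'force': array([ 0.38442823, -0.7728329 , -0.15176239]), 'moment': array([ 0.00297829, -0.06896561, -0.00407232]), 'grip_width': 1.0005780143162706} 199.2
```

View pics/scene0.png

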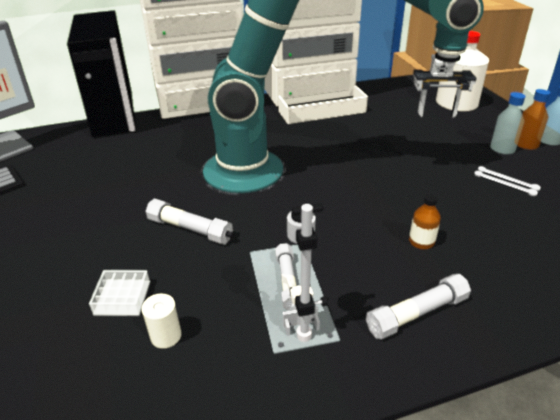

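View pics/side0.png

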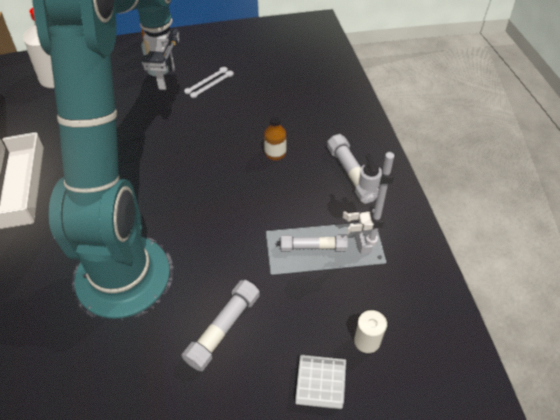

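The scene view shows the plate at (250–338, 245–350) with the small column on it, its head towards the robot at about (285,250). In the side view the plate is at (266–384, 220–272), the column head is at (285,243), its foot is at (345,243), and the rod and clip are at about (370,220).

```bash
cat >h.py <<'E'
from plant import arm,kin,viewer,job
import cv2,numpy as np
from scipy.spatial.transform import Rotation as R
def K(p):
    f=210/np.tan(np.radians(p["fov_y"]/2)); return np.array([[f,0,p["cx"]],[0,f,p["cy"]],[0,0,1]])
def rays(name,px,T=None):
    p=viewer.camera_params(name); T=p["cam_to_world"] if T is None else T
    u=cv2.undistortPoints(np.float64(px).reshape(-1,1,2),K(p),p["dist_coeffs"])[:,0]
    return T[:3,3],np.c_[u,np.ones(len(u))]@T[:3,:3].T
def cast(name,px,z,T=None):
    o,d=rays(name,px,T); return o+d*((z-o[2])/d[:,2])[:,None]
def proj(name,X,T=None):
    p=viewer.camera_params(name); T=p["cam_to_world"] if T is None else T
    Ti=np.linalg.inv(T); r=cv2.Rodrigues(Ti[:3,:3])[0]
    return cv2.projectPoints(np.float64(X).reshape(-1,1,3),r,Ti[:3,3],K(p),p["dist_coeffs"])[0][:,0]
def wrist(fn):
    s=arm.observe(); im=viewer.camera("wrist"); T=np.eye(4); T[:3,:3]=R.from_quat(s["ee_rot"]).as_matrix(); T[:3,3]=s["position"]
    T=T@viewer.camera_params("wrist")["mount"]; cv2.imwrite(f"pics/{fn}.png",im[:,:,::-1]); np.save(f"pics/{fn}.npy",T); return im,T
E
python3 - <<'E'
from h import *
c=cast("side",[[266,229],[378,220],[384,263],[271,272]],6); print(c)
print(cast("scene",[[250,249],[300,243],[338,341],[273,350]],6))
print("col",cast("side",[[284,243],[345,243]],40))
print("bottle,roll,box",cast("side",[[276,155]],20),cast("side",[[369,340],[322,382]],30))
im=cv2.imread("pics/side0.png"); print(im[265,300],im[235,360],im[234,275])
E
```

```text
[[ 429.08012904   75.48372518    6.        ]
 [ 765.82127343   40.98793569    6.        ]
 [ 735.70175739 -110.54837594    6.        ]
 [ 415.92913975  -75.02354878    6.        ]]
[[ 406.72452584  -77.23864507    6.        ]
 [ 425.784516     59.26256721    6.        ]
 [ 760.01609048   33.54898495    6.        ]
 [ 738.15519618 -109.14121206    6.        ]]
col [[466.54898904  -8.55082766  40.        ]
 [635.86400641 -43.31930501  40.        ]]
bottle,roll,box [[513.95090529 357.51371615  20.        ]] [[ 618.83576865 -340.1321286    30.        ]
 [ 475.95268883 -423.29855073   30.        ]]
[169 169 164] [171 170 173] [167 167 164]
```

```bash
cat >>h.py <<'E'
S0=np.array([660.,-26.,0]); YAW=-0.106
def frame(yaw): return R.from_euler('z',yaw)
def tool(t,yaw,S=None):
    "tool z points t rad below horizontal along stand x; tool x up/forward"
    z=[np.cos(t),0,-np.sin(t)]; x=[np.sin(t),0,np.cos(t)]
    return (frame(yaw)*R.from_matrix(np.c_[x,np.cross(z,x),z])).as_quat()
def tcp(g,t,yaw,o):
    "TCP for grasp point g (stand frame, mm)"
    z=np.array([np.cos(t),0,-np.sin(t)]); return o+frame(yaw).apply(np.asarray(g,float)-180*z)
E
python3 - <<'E'
from h import *
p=tcp([-150,0,250],np.pi/2,YAW,S0); q=tool(np.pi/2,YAW)
print(p,kin.solve_ik(p,q)); 
for t in np.radians([30,45,60]):
  for g in([-180,0,28],[-149,0,28],[-149,0,100],[0,0,177],[0,0,75]):
    print(np.degrees(t),g,kin.solve_ik(tcp(g,t,YAW,S0),tool(t,YAW)))
arm.movep(p,q); im,T=wrist("w1"); print(arm.observe()["t"],arm.observe()["position"])
E
```

```text
[510.84191125 -10.12975868 430.        ] [-0.80628926  0.26236575  0.90508464  1.88668788 -0.23075979  1.10145825
 -1.48911399]
29.999999999999996 [-180, 0, 28] None
29.999999999999996 [-149, 0, 28] None
29.999999999999996 [-149, 0, 100] None
29.999999999999996 [0, 0, 177] [ 0.83486915  0.64737711 -1.08288037  2.29058414  2.48166174  0.82693349
  2.4632957 ]
29.999999999999996 [0, 0, 75] [ 0.84413427  1.04666806 -1.09072718  2.28691048  2.67745977  1.10111199
  2.59127053]
45.0 [-180, 0, 28] None
45.0 [-149, 0, 28] [ 0.68611683  0.76755434 -0.90875177  2.51120367  2.49658665  0.93771096
  2.32733963]
45.0 [-149, 0, 100] [ 0.67883982  0.43508976 -0.90277073  2.51284055  2.37166728  0.64700805
  2.2825067 ]
45.0 [0, 0, 177] [ 0.10458075  0.30475828 -0.19024993  2.17223937  2.1542965   0.20350608
  2.45864332]
45.0 [0, 0, 75] [ 0.40451219  0.57794547 -0.54642544  2.19390068  2.41481928  0.49768045
  2.32297486]
59.99999999999999 [-180, 0, 28] [ 0.21148037  0.41845126 -0.36662246  2.45568798  2.32160389  0.33425243
  2.23413404]
59.99999999999999 [-149, 0, 28] [ 0.22622404  0.44779714 -0.36588176  2.387711    2.23968197  0.30855382
  2.34297196]
59.99999999999999 [-149, 0, 100] None
59.99999999999999 [0, 0, 177] [-0.58478071  0.37514691  0.65416439  2.0119037  -0.50125887  0.33608407
 -1.26792675]
59.99999999999999 [0, 0, 75] [ 0.14393584  0.49571247 -0.2242617   2.04168302  1.09256558  0.19365729
 -2.74134965]
2.5583 [510.9588817  -9.3993148 429.9034597]
```

View pics/w1.png

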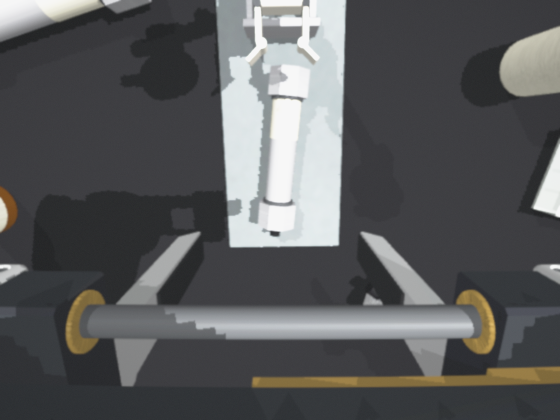

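The wrist view shows the plate's near corners at (230,246) and (340,244), the head fitting at about (279,215) with its plug at (276,233), and the foot end at about (290,67). The stop is at about y=22 and the clip lips are at (250,58) and (315,58).

```bash
python3 - <<'E'
from h import *
im=cv2.imread("pics/w1.png"); T=np.load("pics/w1.npy")
g=cv2.cvtColor(im,cv2.COLOR_BGR2GRAY)
L=[];Rr=[]
for r in range(20,240,8):
    b=np.where(g[r,205:360]>120)[0]+205
    if len(b): L.append((b[0]-.5,r)); Rr.append((b[-1]+.5,r))
bot=[(c,np.where(g[225:260,c]>120)[0][-1]+225.5) for c in list(range(236,260,4))+list(range(300,338,4))]
def fit(pts):
    P=cast("wrist",pts,6,T)[:,:2]; v=cv2.fitLine(P.astype(np.float32),cv2.DIST_HUBER,0,.01,.01).ravel(); return v
l,r,b=fit(L),fit(Rr),fit(bot)
for v in(l,r,b): print(v,np.degrees(np.arctan(v[1]/v[0])))
def X(a,c): 
    s=np.linalg.solve(np.c_[a[:2],-c[:2]],c[2:]-a[2:]); return a[2:]+s[0]*a[:2]
A,B=X(l,b),X(r,b); print(A,B,np.linalg.norm(A-B))
c=im[50:250,210:350]; c=cv2.convertScaleAbs(c,alpha=1.6,beta=-140); cv2.imwrite("pics/w1c.png",cv2.resize(c,None,fx=3,fy=3,interpolation=cv2.INTER_CUBIC))
E
```

```text
[ 9.9577332e-01 -9.1845319e-02  5.8499176e+02  5.4066189e+01] -5.2697754
[ 9.9600077e-01 -8.9344539e-02  5.6797687e+02 -9.4828522e+01] -5.1259
[ 8.8955753e-02  9.9603558e-01  4.2105438e+02 -1.7267834e+01] 84.89646
[428.71255  68.48063] [415.35022  -81.137405] 150.21355
```

View pics/w1c.png

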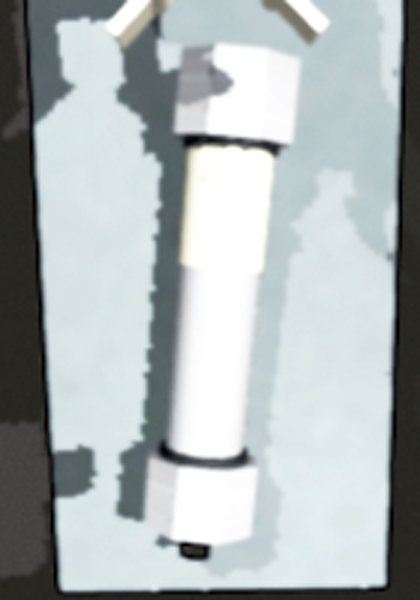

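The enlarged crop shows the foot fitting's silhouette at x 175–298 with its end at about y=44, the tube at (188–273, 160) and (170–244, 445), and the head end at about y=542.

```bash
sed -i 's/^S0=.*/S0=np.array([661.05,-28.0,0]); YAW=-0.0905/' h.py; python3 - <<'E'
from h import *
T=np.load("pics/w1.npy")
def c(p,z): 
    w=cast("wrist",np.float64(p)/3+[210-.33,50-.33],z,T)-S0; return frame(-YAW).apply(w)
print("tube",c([[188,160],[273,160],[170,445],[244,445]],28))
a=c([[188,160],[273,160],[170,445],[244,445]],28); m1=(a[0]+a[1])/2;m2=(a[2]+a[3])/2;print(m1,m2,np.degrees(np.arctan2(*(m1-m2)[1::-1])))
print("foot",c([[225,44]],50),"head",c([[205,542]],50)); print("fit",c([[176,125],[148,525]],37),c([[297,125]],37),c([[255,530]],19))
print("lips",c([[110,30],[325,25]],122), "cam",frame(-YAW).apply(T[:3,3]-S0))
print(T[:3,3])
# same in side view
s=np.array([[266,229],[378,220],[384,263],[271,272]])
P=np.array([[-240,75,6],[90,75,6],[90,-75,6],[-240,-75,6]]); print(proj("side",S0+frame(YAW).apply(P)).round(1))
E
```

```text
tube [[ -52.93646596   11.34907303   28.        ]
 [ -53.35444543  -21.54056746   28.        ]
 [-165.90477836   20.95964694   28.        ]
 [-166.31073605   -9.76756913   28.        ]]
[-53.14545569  -5.09574721  28.        ] [-166.1077572    5.5960389   28.       ] -5.4068895663582195
foot [[-15.11732331  -3.01363241  50.        ]] head [[-201.04337498    6.81206091   50.        ]]
fit [[ -40.92918951   15.41290585   37.        ]
 [-197.71966818   30.46042572   37.        ]] [[-41.49773926 -29.9398916   37.        ]] [[-206.33358427  -14.681015     19.        ]]
lips [[-23.81600749  30.71064911 122.        ]
 [-23.2761864  -30.17404981 122.        ]] cam [-79.35710667   2.92588503 409.4423937 ]
[582.28208015 -17.91406998 409.4423937 ]
[[266.3 230.9]
 [375.6 221.1]
 [386.8 262.6]
 [271.2 273.8]]
```

```bash
cat >>h.py <<'E'
def grip(th,dx=0,dz=0):
    th=np.radians(th); return np.array([22-22*np.sin(th)-171*np.cos(th)+dx,0,6+22*np.cos(th)+171*np.sin(th)+dz])
E
python3 - <<'E'
from h import *
def f(g,t,flip=0,yaw=YAW):
    q=(R.from_quat(tool(t,yaw))*R.from_euler('z',np.pi*flip)).as_quat()
    return kin.solve_ik(tcp(g,t,yaw,S0),q)
for flip in(0,1):
  print("flip",flip)
  for name,g in [("pick",[-185,7,29]),("up",[-185,7,80])]+[(th,grip(th)) for th in range(0,91,15)]+[("push",[-17,0,75]),("pushb",[-50,0,75])]:
    print(name,["%d:%s"%(t,"-" if (q:=f(g,np.radians(t),flip)) is None else ",".join("%.1f"%v for v in q)) for t in(35,45,55,65,75,90)])
E
```

```text
flip 0
pick ['35:-', '45:-', '55:-0.1,0.4,-0.0,2.5,2.8,0.4,1.7', '65:0.2,0.4,-0.4,2.4,1.9,0.2,2.7', '75:-0.5,0.4,0.5,2.3,-0.6,0.2,-1.1', '90:-0.6,0.6,0.7,2.1,-0.6,0.6,-1.2']
up ['35:-', '45:-', '55:-0.5,0.3,0.4,2.5,2.9,0.2,1.5', '65:-', '75:-0.7,0.3,0.7,2.3,-0.5,0.4,-1.3', '90:-0.7,0.5,0.7,2.1,-0.5,0.7,-1.3']
0 ['35:-', '45:-0.1,0.5,-0.0,2.5,2.9,0.7,1.6', '55:-0.1,0.4,-0.0,2.4,2.8,0.4,1.7', '65:0.2,0.4,-0.3,2.3,1.8,0.2,2.8', '75:-0.4,0.5,0.4,2.2,-0.6,0.3,-1.1', '90:-0.6,0.6,0.7,2.0,-0.6,0.7,-1.2']
15 ['35:-', '45:-0.1,0.4,-0.0,2.5,2.9,0.6,1.7', '55:-0.2,0.3,0.2,2.4,2.9,0.2,1.6', '65:-', '75:-0.6,0.4,0.6,2.2,-0.5,0.4,-1.2', '90:-0.6,0.5,0.7,2.0,-0.5,0.8,-1.2']
30 ['35:-', '45:-0.3,0.3,0.2,2.5,2.9,0.4,1.6', '55:0.2,0.2,-0.4,2.4,2.0,0.2,2.6', '65:-0.7,0.3,0.7,2.3,-0.6,0.2,-1.2', '75:-0.7,0.4,0.7,2.2,-0.5,0.5,-1.3', '90:-0.6,0.5,0.8,2.0,-0.5,0.8,-1.3']
45 ['35:-0.3,0.3,0.2,2.5,2.9,0.6,1.6', '45:-0.4,0.2,0.4,2.5,2.9,0.3,1.6', '55:-', '65:-0.7,0.3,0.8,2.2,-0.4,0.3,-1.3', '75:-0.7,0.3,0.8,2.1,-0.4,0.6,-1.3', '90:-0.7,0.5,0.8,1.9,-0.4,0.9,-1.3']
60 ['35:-0.3,0.3,0.2,2.5,2.9,0.5,1.6', '45:-0.
[... 2570 characters left out ...]
,0.9,0.9', '90:0.7,0.7,-1.1,1.7,0.7,1.2,1.0']
90 ['35:0.9,0.6,-1.1,2.2,2.3,0.7,-0.6', '45:0.9,0.5,-1.1,2.1,1.9,0.5,-0.2', '55:0.7,0.4,-0.9,2.0,1.2,0.4,0.4', '65:0.8,0.6,-1.1,1.9,1.0,0.7,0.7', '75:0.8,0.6,-1.1,1.8,0.8,0.9,0.9', '90:0.7,0.8,-1.1,1.5,0.7,1.3,1.0']
push ['35:0.9,1.0,-1.1,2.3,2.6,1.0,-0.5', '45:0.8,0.8,-1.1,2.2,2.2,0.8,-0.4', '55:0.7,0.7,-0.9,2.1,1.8,0.5,-0.1', '65:0.7,0.7,-0.9,2.0,1.3,0.6,0.4', '75:0.8,0.8,-1.1,1.9,1.1,0.9,0.6', '90:0.7,0.9,-1.1,1.6,0.9,1.1,0.9']
pushb ['35:0.9,0.9,-1.1,2.4,2.6,1.0,-0.6', '45:0.8,0.8,-1.1,2.3,2.3,0.8,-0.4', '55:0.8,0.7,-1.1,2.2,1.8,0.6,-0.1', '65:0.7,0.6,-0.9,2.1,1.3,0.5,0.4', '75:0.8,0.8,-1.1,1.9,1.1,0.8,0.6', '90:0.7,0.9,-1.1,1.7,0.9,1.1,0.8']
```

```bash
cat >>h.py <<'E'
def pose(g,t,dy=0):
    "grasp point g in stand frame, tool t degrees below horizontal, yaw dy relative to stand"
    t=np.radians(t); g=np.asarray(g,float); z=R.from_euler('z',dy).apply([np.cos(t),0,-np.sin(t)])
    q=(R.from_quat(tool(t,YAW+dy))*R.from_euler('z',np.pi)).as_quat()
    return S0+frame(YAW).apply(g-180*z),q
def go(g,t,dy=0,v=100):
    p,q=pose(g,t,dy); arm.move_straight(p,v,q)
def stat(m=""):
    s=arm.observe(); z=R.from_quat(s["ee_rot"]).apply([0,0,1]); g=frame(-YAW).apply(s["position"]+180*z-S0)
    print(m,"t %.1f"%s["t"],"g",g.round(1),"F",frame(-YAW).apply(s["force"]).round(1),"M",s["moment"].round(2),"w %.3f"%s["grip_width"],flush=True); return g
E
python3 - <<'E'
from h import *
p,q=pose([-200,8,180],65,-.0935); arm.movep(p,q); stat("over")
d=np.array([np.cos(np.radians(55)),0,-np.sin(np.radians(55))])
pk=np.array([-185.2,7.2,31])
go(pk-60*d,55,-.0935,200); stat("pre"); wrist("w2")
cv2.imwrite("pics/side2.png",viewer.camera("side")[150:300,230:430,::-1])
print(arm.observe()["joint_positions"].round(2))
E
python3 -c "
import cv2,numpy as np
a=cv2.imread('pics/w2.png');b=cv2.resize(cv2.imread('pics/side2.png'),(400,300))
c=np.zeros((600,400,3),'u1');c[:300]=cv2.resize(a,(400,300));c[300:]=b;cv2.imwrite('pics/c2.png',c)"
```

```text
over t 4.7 g [-199.8    8.   180.1] F [ 0.5  0.5 -0.5] M [ 0.12  0.39 -0.06] w 0.998Traceback (most recent call last):
  File "<stdin>", line 5, in <module>
  File "h.py", line 36, in go
    p,q=pose(g,t,dy); arm.move_straight(p,v,q)
                      ~~~~~~~~~~~~~~~~~^^^^^^^
plant.IKError: the arm cannot follow that straight line within its joint ranges
[ WARN:0@0.010] global loadsave.cpp:275 findDecoder imread_('pics/w2.png'): can't open/read file: check file path/integrity
[ WARN:0@0.010] global loadsave.cpp:275 findDecoder imread_('pics/side2.png'): can't open/read file: check file path/integrity
Traceback (most recent call last):
cv2.error: OpenCV(4.12.0) /io/opencv/modules/imgproc/src/resize.cpp:4208: error: (-215:Assertion failed) !ssize.empty() in function 'resize'
```

```bash
cat >>h.py <<'E'
def two(fn):
    a,T=wrist(fn+"w"); b=viewer.camera("side")[150:300,230:430]; cv2.imwrite(f"pics/{fn}.png",np.vstack([cv2.resize(a,(400,300)),cv2.resize(b,(400,300),interpolation=cv2.INTER_CUBIC)])[:,:,::-1])
E
python3 - <<'E'
from h import *
print(arm.observe()["joint_positions"].round(2))
pk=np.array([-185.2,7.2,31])
for t in(65,60,55):
  for b in (30,60,80):
    d=np.array([np.cos(np.radians(t)),0,-np.sin(np.radians(t))])
    p,q=pose(pk-b*d,t,-.0935); print(t,b,kin.solve_ik(p,q))
t=65; d=np.array([np.cos(np.radians(t)),0,-np.sin(np.radians(t))])
try: go(pk-60*d,t,-.0935,200)
except arm.IKError as e: print(e)
stat("pre"); two("c2")
E
```

```text
[-0.85 -0.04  0.69  2.37  0.42  0.43  0.87]
65 30 [ 0.1849751   0.30099464 -0.37028518  2.4248859   1.51476539  0.24576102
 -0.22115068]
65 60 [ 0.01368977  0.19413767 -0.19069144  2.44489438  1.10892776  0.20350877
  0.15867932]
65 80 [-0.33819787  0.12540394  0.17500867  2.46201904  0.71806914  0.19047311
  0.53480887]
60 30 [ 0.48306785  0.37312141 -0.72435626  2.47638872  1.90056767  0.42917358
 -0.57798818]
60 60 [-0.21738143  0.19110264  0.02226593  2.51874363  1.88516721  0.19211052
 -0.65449362]
60 80 [ 0.14880008  0.1371811  -0.37017013  2.51880798  1.56572846  0.24064501
 -0.32384689]
55 30 [ 0.61476891  0.46686989 -0.90299461  2.52922483  2.09208018  0.62388699
 -0.74062594]
55 60 None
55 80 None
the arm cannot follow that straight line within its joint ranges
pre t 4.7 g [-199.8    8.   180.1] F [ 0.5  0.5 -0.5] M [ 0.12  0.39 -0.06] w 0.998
```

View pics/c2.png

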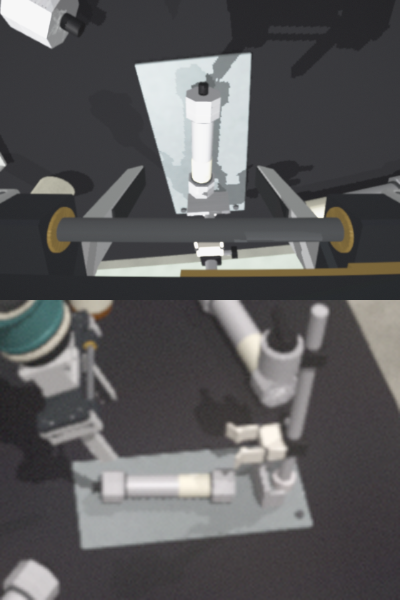

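The wrist half of the picture shows the open fingers facing the column, with the head at (203,105). The side half shows the column on the plate, undisturbed. I need a different elbow branch, so I'm moving there in joint space.

```bash
python3 - <<'E'
from h import *
pk=np.array([-185.2,7.2,31]); t=60; d=np.array([np.cos(np.radians(t)),0,-np.sin(np.radians(t))])
arm.move_joints([0.55,0.12,-0.8,2.48,1.9,0.43,-0.58]); stat("way")
p,q=pose(pk-40*d,t,-.0935); j=kin.solve_ik(p,q); print(j)
if j is not None and j[0]>.2 and abs(j[4]-1.9)<.6:
    arm.move_joints(j); stat("pre")
    try: go(pk,t,-.0935,80); stat("at")
    except arm.IKError as e: print(e)
print(arm.observe()["joint_positions"].round(2))
two("c3")
E
```

```text
way t 6.8 g [-161.4   -5.3  167.9] F [0.1 0.4 0.8] M [ 0.18  0.67 -0.01] w 1.003
[ 0.53057259  0.34803796 -0.77734213  2.48313467  1.84152015  0.42371169
 -0.52380458]
pre t 7.3 g [-204.8    7.4   66.1] F [-0.4  0.1  1.2] M [ 0.1   0.42 -0.02] w 1.001
at t 7.9 g [-185.1    7.2   31.7] F [ 0.6 -1.1 -0.1] M [0.16 0.47 0.04] w 1.003
[ 0.52  0.5  -0.77  2.45  2.    0.52 -0.62]
```

View pics/c3.png

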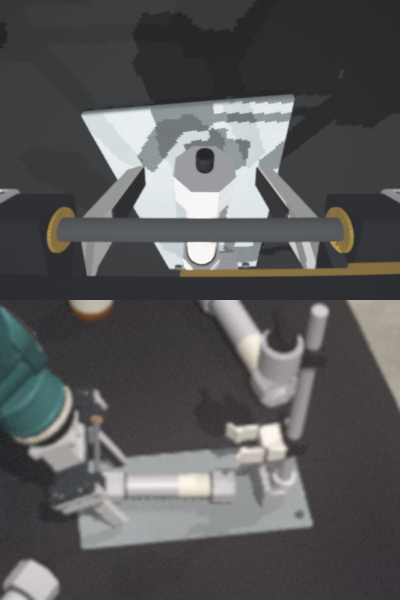

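The fingers straddle the head, with the plug centred between them at about (205,160). Next I grip and slide.

```bash
python3 - <<'E'
from h import *
arm.move_gripper(0.0,45); stat("grip")
go([-170,3,31],58,-.04,60); stat("mid")
go([-153,0,31],55,0,60); stat("near"); F0=frame(-YAW).apply(arm.observe()["force"])[0]
x=-153
while x<-141:
    x+=1.5; go([x,0,31],55,0,20); g=stat()
    F=frame(-YAW).apply(arm.observe()["force"])[0]
    if F<F0-6 and F<-8: break
arm.pause(.2); stat("end"); print(arm.observe()["joint_positions"].round(2)); 
b=viewer.camera("side")[190:300,250:400]; a=viewer.camera("scene")[220:360,240:350]
cv2.imwrite("pics/c4.png",np.hstack([cv2.resize(b,(450,330),interpolation=2),cv2.resize(a,(260,330),interpolation=2)])[:,:,::-1])
E
```

```text
grip t 8.9 g [-185.2    7.8   31. ] F [0.3 5.1 1.4] M [1.11 0.29 0.71] w 0.464
mid t 9.2 g [-170.1    3.    30.9] F [0.  2.6 1.4] M [0.6  0.6  0.57] w 0.463
near t 9.6 g [-152.7   -0.2   31. ] F [ 2.5  1.9 -0.1] M [0.33 0.19 0.47] w 0.465
 t 9.8 g [-152.5   -0.2   30.9] F [-16.7  -1.7  22.9] M [-0.24  0.87 -0.31] w 0.463
end t 10.1 g [-152.5   -0.2   30.9] F [-16.8  -0.8  22.8] M [-0.23  0.87 -0.29] w 0.465
[ 0.62  0.57 -0.79  2.43  2.26  0.56 -0.68]
```

View pics/c4.png

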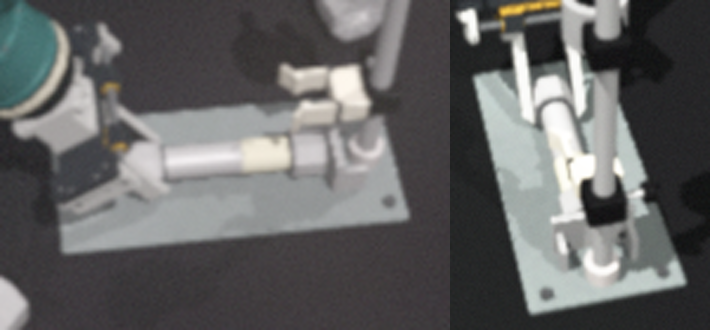

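The side half shows the foot fitting against the stop at about (330,158), and the force confirms contact. I'll loosen the grip so any stiff pitch relaxes, recheck the contact, then tip.

```bash
python3 - <<'E'
from h import *
arm.move_gripper(0.0,22); arm.pause(.2); stat("loose")
x=-152.5
for i in range(6):
    F=frame(-YAW).apply(arm.observe()["force"])[0]
    if F<-9: break
    x+=1; go([x,0,31],55,0,20); arm.pause(.1); stat()
cv2.imwrite("pics/c5.png",cv2.resize(viewer.camera("side")[190:300,250:400],(450,330),interpolation=2)[:,:,::-1])
E
```

```text
loose t 10.6 g [-152.5   -0.3   30.9] F [-15.2   0.   21. ] M [-0.17  0.87 -0.2 ] w 0.463
```

View pics/c5.png

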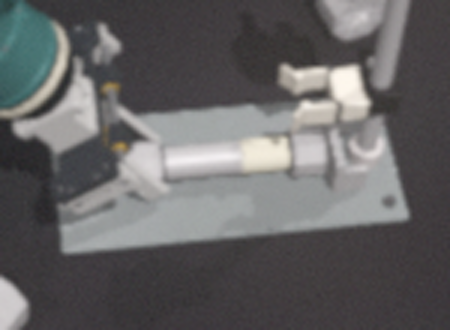

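```bash
python3 - <<'E'
from h import *
P=np.array([[22,0,50],[18,0,50],[16,0,50],[22,0,52],[22,40,52],[22,-40,52],[22,-40,6],[-8,0,50],[90,-75,6],[90,75,6],[62,0,6]])
uv=proj("side",S0+frame(YAW).apply(P)); print(np.c_[P,((uv-[250,190])*3).round(0)])
p=cast("side",np.array([[329,155],[292,152],[328,135],[333,185]])/3+[250,190],50); print(frame(-YAW).apply(p-S0).round(1))
E
```

```text
[[ 22.   0.  50. 330. 133.]
 [ 18.   0.  50. 326. 134.]
 [ 16.   0.  50. 324. 134.]
 [ 22.   0.  52. 330. 132.]
 [ 22.  40.  52. 322.  99.]
 [ 22. -40.  52. 338. 167.]
 [ 22. -40.   6. 333. 194.]
 [ -8.   0.  50. 299. 136.]
 [ 90. -75.   6. 410. 218.]
 [ 90.  75.   6. 377.  93.]
 [ 62.   0.   6. 365. 156.]]
[[ 16.2 -24.6  50. ]
 [-17.8 -17.2  50. ]
 [ 19.8  -1.6  50. ]
 [ 13.3 -58.6  50. ]]
```

Within a pixel (about 3 mm), the foot's top edge at (328,135) sits on the predicted stop face at (330,133). With the -16 N contact force as well, the foot is at the stop. Now I tip it up with a light grip.

```bash
cat >>h.py <<'E'
def arc(th,a=174,h=3):
    th=np.radians(th); s,c=np.sin(th),np.cos(th); return np.array([22-22*s-a*c+h*s,0,6+22*c+a*s+h*c])
E
python3 - <<'E'
from h import *
ts=np.interp(np.arange(5,80,5),[0,15,30,45,60,90],[55,52,48,44,42,40])
for th,t in zip(range(5,80,5),ts):
    try: go(arc(th)+[.5,0,0],t,0,60)
    except arm.IKError as e: print(th,t,e); break
    stat(str(th))
    f=arm.observe()["force"]
    if np.linalg.norm(f)>45: print("stop"); break
print(arm.observe()["joint_positions"].round(2))
cv2.imwrite("pics/c6.png",np.hstack([cv2.resize(viewer.camera("side")[150:300,250:400],(390,390),interpolation=2),cv2.resize(viewer.camera("scene")[200:360,220:380],(390,390),interpolation=2)])[:,:,::-1])
E
```

```text
5 t 11.0 g [-152.8   -0.3   46. ] F [-3.8 -0.1 -3.3] M [ 0.13  1.52 -0.04] w 0.466
10 t 11.4 g [-152.2   -0.    60.8] F [-3.7  0.7 -2.5] M [0.29 1.41 0.18] w 0.463
15 t 11.7 g [-150.5    0.    75.3] F [-3.2  0.6 -2.2] M [0.36 1.34 0.23] w 0.464
20 t 12.1 g [-147.5    0.    89.1] F [-1.6  0.9 -2.7] M [0.42 1.29 0.26] w 0.468
25 t 12.4 g [-143.1   -0.   102.5] F [-1.9  1.  -2.9] M [0.39 1.24 0.28] w 0.467
30 t 12.7 g [-137.5   -0.   115.1] F [-1.2  1.2 -3.6] M [0.43 1.25 0.32] w 0.466
35 t 13.0 g [-130.7   -0.   126.7] F [ 0.   1.6 -3.9] M [0.45 1.21 0.22] w 0.466
40 t 13.3 g [-1.227e+02 -1.000e-01  1.374e+02] F [-0.   0.2 -3.8] M [0.41 1.3  0.18] w 0.464
45 t 13.6 g [-1.137e+02 -1.000e-01  1.470e+02] F [ 0.2  1.2 -4.7] M [0.27 1.45 0.11] w 0.461
50 t 13.9 g [-103.6   -0.   155.7] F [-0.1 -0.2 -6.3] M [0.21 1.6  0.01] w 0.464
55 t 14.3 g [-92.5  -0.  163.2] F [-1.4 -0.8 -4.5] M [ 0.11  1.52 -0.01] w 0.459
60 t 14.6 g [-80.8   0.  169.3] F [-1.   0.4 -2.2] M [ 0.08  1.42 -0.04] w 0.461
65 t 15.0 g [-6.820e+01  1.000e-01  1.743e+02] F [-3.1 -0.3  1. ] M [ 0.09  0.92 -0.08] w 0.456
70 t 15.3 g [-5.440e+01  1.000e-01  1.787e+02] F [-4.4  0.1  7.1] M [0.07 0.3  0.02] w 0.456
75 t 15.7 g [-3.990e+01  1.000e-01  1.819e+02] F [-4.6  0.1 12.6] M [-0.12 -0.59 -0.03] w 0.459
[ 0.68  0.35 -0.84  2.28  2.24  0.43 -0.65]
```

View pics/c6.png

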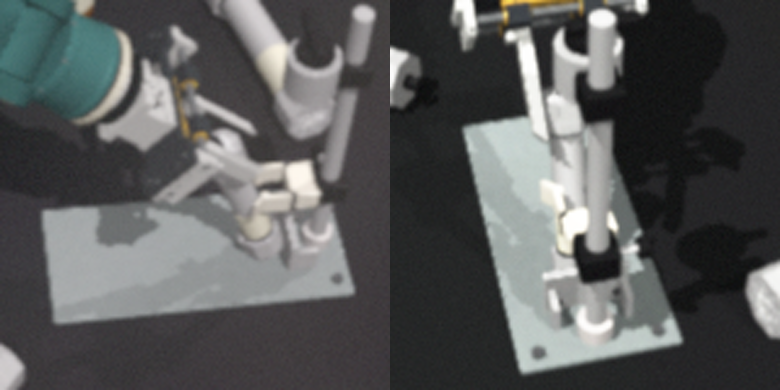

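The column now leans at about 70–75° with its foot on the plate just in front of the stop (foot at (258,240) in the side half), still held in the fingers. I'll check the foot position, then press on in small steps.

```bash
python3 - <<'E'
from h import *
def pr(th,back=0):
    t=np.radians(th); f=np.array([22-22*np.sin(t)-back,0,6+22*np.cos(t)]); ax=np.array([-np.cos(t),0,np.sin(t)])
    return ((proj("side",S0+frame(YAW).apply(np.array([f,f+30*ax,f+171*ax])))-[250,150])*2.6).round(0).tolist()
for b in(0,10): print(b,pr(72,b),pr(78,b))
arm.move_gripper(0.0,35)
for th in(78,81,84):
    go(arc(th)+[1,0,0],40,0,30); stat(str(th))
    if np.linalg.norm(arm.observe()["force"])>50: break
cv2.imwrite("pics/c7.png",np.hstack([cv2.resize(viewer.camera("side")[150:300,250:400],(390,390),interpolation=2),cv2.resize(viewer.camera("scene")[200:360,220:380],(390,390),interpolation=2)])[:,:,::-1])
E
```

```text
0 [[264.0, 241.0], [258.0, 227.0], [228.0, 154.0]] [[263.0, 242.0], [260.0, 227.0], [245.0, 151.0]]
10 [[255.0, 242.0], [249.0, 228.0], [219.0, 154.0]] [[254.0, 243.0], [251.0, 228.0], [235.0, 151.0]]
78 t 16.4 g [-30.1   0.3 183.7] F [-6.8  0.3 22.4] M [-0.21 -1.7   0.05] w 0.451
81 t 16.9 g [-21.1   0.6 184.5] F [-4.9  1.4 21.8] M [ 0.01 -2.02  0.21] w 0.449
84 t 17.3 g [-12.    0.6 184.6] F [-4.1  1.5 22.7] M [ 0.02 -2.27  0.31] w 0.459
```

View pics/c7.png

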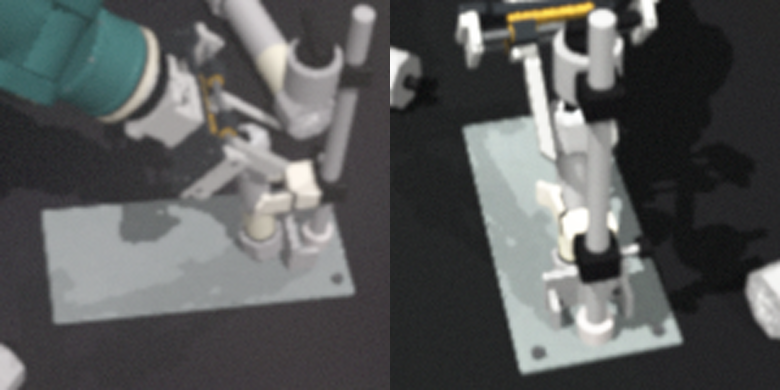

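The foot fitting at (262,240) matches the prediction of (263,242) for contact with the stop. The tube at about (255,190) is entering the clip jaws. I'll keep pressing.

```bash
python3 - <<'E'
from h import *
arm.move_gripper(0.0,45)
for th in(86,88,90,92):
    go(arc(th)+[1,0,0],40,0,25); stat(str(th))
    if np.linalg.norm(arm.observe()["force"])>60: break
arm.pause(.2); stat("end")
cv2.imwrite("pics/c8.png",np.hstack([cv2.resize(viewer.camera("side")[150:300,250:400],(390,390),interpolation=2),cv2.resize(viewer.camera("scene")[200:360,220:380],(390,390),interpolation=2)])[:,:,::-1])
E
```

```text
86 t 18.0 g [ -5.7   0.5 184.8] F [-2.6  1.1 25. ] M [-0.07 -2.81  0.24] w 0.455
88 t 18.4 g [  0.5   0.4 184.3] F [-1.   1.1 23.9] M [-0.22 -2.91  0.16] w 0.457
90 t 18.8 g [  6.6   0.4 183.6] F [ 1.8  1.4 22.6] M [-0.02 -2.9   0.21] w 0.455
92 t 19.2 g [ 12.7   0.3 182.6] F [ 3.6  1.  20.3] M [-0.13 -2.88  0.21] w 0.457
end t 19.4 g [ 12.7   0.3 182.6] F [ 4.6  1.6 20.8] M [-0.12 -2.92  0.21] w 0.458
```

View pics/c8.png

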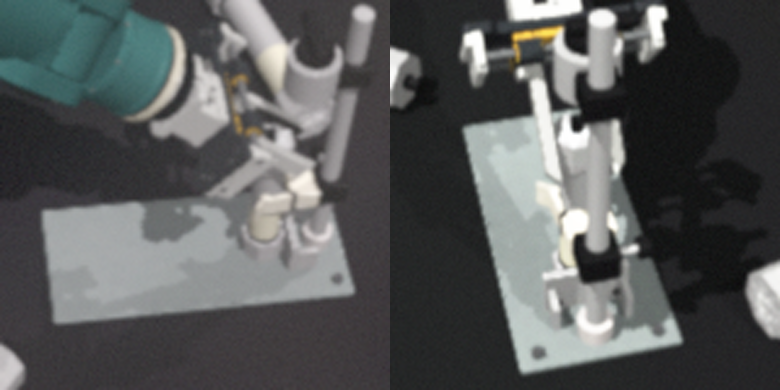

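```bash
python3 - <<'E'
from h import *
f=lambda n,P:(proj(n,S0+frame(YAW).apply(np.array(P,float))))
P=[[0,0,206],[0,0,192],[0,0,162],[0,0,110],[0,0,36],[0,0,6],[-22,0,6],[12,0,192],[12,0,206],[-12,0,192]]
print(np.c_[P,((f("side",P)-[250,150])*2.6).round(),((f("scene",P)-[220,200])*2.4375+[390,0]).round()])
a=np.array([[296.7,250]])
for z in(196,206): print(frame(-YAW).apply(cast("scene",a,z)-S0).round(1))
# local joint ranges ok
print(arm.observe()["joint_positions"].round(2), kin.solve_ik(*pose([-60,0,75],40)),kin.solve_ik(*pose([-60,0,190],40)))
im=viewer.camera("side")[180:260,330:380]; im2=viewer.camera("scene")[230:330,270:330]
cv2.imwrite("pics/c9.png",np.hstack([cv2.resize(im,(375,600),interpolation=2),cv2.resize(im2,(360,600),interpolation=2)])[:,:,::-1])
# profile: dark plug pixels in the scene picture
g=viewer.camera("scene")[235:262,285:312].max(2); print(g[::2,::2])
E
```

```text
[[  0.   0. 206. 281. 130. 579. 124.]
 [  0.   0. 192. 280. 139. 579. 136.]
 [  0.   0. 162. 277. 157. 579. 161.]
 [  0.   0. 110. 272. 188. 579. 203.]
 [  0.   0.  36. 265. 229. 578. 258.]
 [  0.   0.   6. 262. 245. 578. 279.]
 [-22.   0.   6. 243. 247. 573. 262.]
 [ 12.   0. 192. 291. 138. 582. 146.]
 [ 12.   0. 206. 293. 129. 583. 133.]
 [-12.   0. 192. 268. 140. 576. 127.]]
[[-13.6   1.3 196. ]]
[[ -3.   -1.2 206. ]]
[ 0.63  0.43 -0.8   2.18  2.22  0.45 -0.59] [ 0.65657989  0.66525865 -0.83587521  2.36285097  2.53756437  0.77213482
 -0.81851944] [ 0.7286409   0.30137219 -0.88762317  2.33014704  2.27699538  0.42774536
 -0.71546969]
[[ 46 112 178 177 177 125  26  32  68 151 173 164 133  75]
 [ 57  77 167 179 176 126  24  32  37  52  70  67  47  38]
 [ 79  46 113 175 175 128  22  31  36  38  37  34  34  31]
 [125  37  44 107 149 145  42  21  29  26  27  26  22  22]
 [164  41  39  43  63  93  54  20  21  24  20  22  20  21]
 [182  87  94 123 166 149 129  26  19  24  20  21  23  22]
 [228 198 182 214 206  97  72  23  20  22  22  17  22  26]
 [236 184 138 231 204  34  32  31  30  33  43  56  67 128]
 [239 143 129 246 223  28  24  83 128 101 123 134 129 188]
 [243 154 138 253 251  81  72 204 197 133 139 149 151 195]
 [244 180 172 253 255 252 251 255 214 158 142 148 149 195]
 [244 207 221 250 252 254 254 253 205 179 152 148 151 193]
 [245 232 170 232 244 251 247 239 191 182 174 153 150 197]
 [245 235 143 188 203 206 187 185 174 180 176 162 151 204]]
```

The plug tip seen in the scene view at about (296,251) matches the prediction of (297.5,251) for an upright column at home, and the foot matches too. I'll release, back off and press low on the tube with closed fingers to seat it against the clip and stop.

```bash
python3 - <<'E'
from h import *
def plug(m):
    g=viewer.camera("scene")[240:262,288:312].max(2); ys,xs=np.where(g[:,3:13]<60); print(m,"dark",len(xs),(xs.mean()+291).round(1),(ys.mean()+240).round(1))
plug("held")
arm.move_gripper(0.55); arm.pause(.2); stat("r1"); plug("r1")
arm.move_gripper(1.0); stat("r2"); plug("r2")
d=np.array([np.cos(np.radians(40)),0,-np.sin(np.radians(40))])
g=stat(); go(g-90*d,40,0,120); stat("back"); plug("back")
cv2.imwrite("pics/c10.png",np.hstack([cv2.resize(viewer.camera("side")[170:270,320:400],(400,500),interpolation=2),cv2.resize(viewer.camera("scene")[230:330,260:340],(400,500),interpolation=2)])[:,:,::-1])
E
```

```text
held dark 56 297.5 246.2
r1 t 20.3 g [ 10.   -0.  178.9] F [-0.3  0.  -0.3] M [ 0.07  0.72 -0.01] w 0.551
r1 dark 50 298.2 247.1
r2 t 21.1 g [ 10.1   0.  179. ] F [-0.1  0.3  0.1] M [0.06 0.74 0.03] w 1.003
r2 dark 51 298.1 247.1
 t 21.2 g [ 10.1   0.  179. ] F [-1.  -0.6 -0.6] M [0.07 0.74 0.04] w 1.002
back t 22.1 g [-5.870e+01 -1.000e-01  2.367e+02] F [-0.1  0.1  0.1] M [0.07 0.7  0.04] w 1.001
back dark 50 298.2 247.1
```

```bash
python3 - <<'E'
from h import *
arm.move_gripper(0.0,30)
go([-85,0,140],40,0,150); z=65+19.2*np.sin(np.radians(40))
go([-55,0,z],40,0,120); b=stat("start"); F0=frame(-YAW).apply(arm.observe()["force"])[0]
x=-45; go([x,0,z],40,0,60)
while x<-20:
    x+=1; go([x,0,z],40,0,25); F=frame(-YAW).apply(arm.observe()["force"])[0]-F0
    if F<-1: stat(str(x))
    if F<-28: break
for px in(1,): arm.pause(.2); stat("hold")
go([-60,0,z],40,0,100); go([-85,0,150],40,0,150); arm.pause(.2); stat("off")
A=cv2.resize(viewer.camera("side")[170:270,320:400],(400,500),interpolation=2); B=cv2.resize(viewer.camera("scene")[230:330,260:340],(400,500),interpolation=2)
cv2.imwrite("pics/c11.png",np.hstack([A,B])[:,:,::-1])
f=lambda n,P:(proj(n,S0+frame(YAW).apply(np.array(P,float))))
P=[[0,0,206],[-22,0,192],[-22,0,162],[-16,0,110],[-22,0,6],[0,22,192],[0,-22,192],[0,-22,6],[-22,0,36],[-22,-9,192]]
print(np.c_[P,((f("side",P)-[320,170])*5).round(),((f("scene",P)-[260,230])*5+[400,0]).round()])
E
```

```text
start t 25.2 g [-54.9   0.1  78.1] F [-0.2 -0.  -0.1] M [ 0.07  0.72 -0.03] w 0.002
-36 t 27.8 g [-36.1   0.   77.2] F [-2.8 -0.6  0.9] M [ 0.05  0.99 -0.16] w 0.000
-35 t 28.0 g [-35.4   0.   77.1] F [-8.1 -0.9  3.1] M [-0.04  1.21 -0.21] w 0.006
-34 t 28.3 g [-34.8   0.1  77. ] F [-12.9  -1.7   7.6] M [-0.18  1.31 -0.38] w 0.005
-33 t 28.5 g [-34.3   0.1  76.8] F [-20.8  -3.1  11.7] M [-0.3   1.46 -0.54] w 0.002
-32 t 28.8 g [-33.9   0.2  76.6] F [-28.3  -4.2  18.3] M [-0.45  1.69 -0.79] w 0.003
hold t 29.0 g [-33.9   0.1  76.6] F [-28.8  -4.1  18.5] M [-0.54  1.63 -0.73] w 0.007
off t 30.3 g [-8.510e+01  1.000e-01  1.491e+02] F [-0.7 -0.5  0.9] M [ 0.07  0.73 -0.01] w 0.004
[[  0.   0. 206. 191. 150. 588. 104.]
 [-22.   0. 192. 147. 171. 576.  94.]
 [-22.   0. 162. 142. 206. 576. 146.]
 [-16.   0. 110. 144. 264. 579. 241.]
 [-22.   0.   6. 117. 374. 575. 387.]
 [  0.  22. 192. 180. 135. 639. 121.]
 [  0. -22. 192. 196. 199. 536. 137.]
 [  0. -22.   6. 162. 402. 540. 431.]
 [-22.   0.  36. 122. 344. 575. 344.]
 [-22.  -9. 192. 151. 184. 555.  98.]]
```

View pics/c11.png

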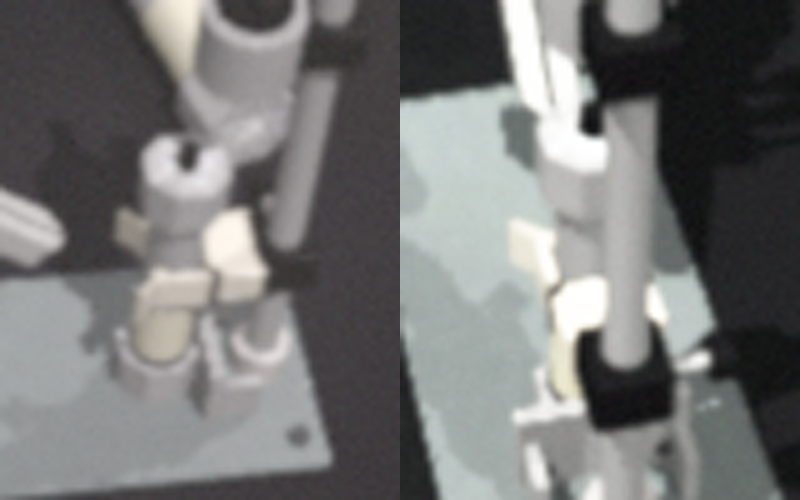

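The picture shows the column upright in the clip: plug tip at (188,150) against a predicted (191,150), and foot left edge at (117,345) against (122,344), so within about a pixel. Both jaw lips, at (130,230) and (148,295), lie in front of the tube. I'll check numerically that the jaws are closed by comparing their lips with the first picture.

```bash
python3 - <<'E'
from h import *
n=np.mean([viewer.camera("side") for _ in range(4)],0)[:,:,::-1].astype(np.float32); o=cv2.imread("pics/side0.png").astype(np.float32)
for nm,(x0,x1,y0,y1) in dict(far=(341,350,208,223),near=(350,362,221,236),ref=(362,374,211,231)).items():
    best=None
    t=cv2.resize(n[y0:y1,x0:x1],None,fx=8,fy=8,interpolation=2); s=cv2.resize(o[y0-4:y1+4,x0-4:x1+4],None,fx=8,fy=8,interpolation=2)
    r=cv2.matchTemplate(s,t,cv2.TM_CCOEFF_NORMED); _,v,_,l=cv2.minMaxLoc(r); print(nm,"now-minus-start px",(32-l[0])/8,(32-l[1])/8,"score %.2f"%v)
# projected direction of a 0.1 rad spread at the lips
P=np.array([[-23,30,110],[-23,34,110],[-23,-30,110],[-23,-34,110]]); u=proj("side",S0+frame(YAW).apply(P)); print(u.round(1))
for nm,p,q,w in(("bottle",(440-0,0),None,None),): pass
E
```

```text
far now-minus-start px 0.125 0.125 score 0.88
near now-minus-start px 0.375 -0.125 score 0.76
ref now-minus-start px 0.0 -0.125 score 0.99
[[344.4 214.6]
 [344.1 213.5]
 [348.3 231.8]
 [348.6 233. ]]
```

Both lips are within 0.15 px vertically of their starting closed positions, where a 0.05 rad spread would show about 0.5 px. I'm signing off.

```bash
python3 - <<'E'
from h import *
im=viewer.camera("side").astype(int)[:,:,::-1]; o=cv2.imread("pics/side0.png").astype(int)
for n,(x0,x1,y0,y1) in dict(bottle=(258,292,115,162),roll=(350,392,305,356),box=(290,352,350,412)).items(): print(n,abs(im-o)[y0:y1,x0:x1].mean().round(1))
stat(); job.sign_off()
E
```

```text
bottle 2.7
roll 1.6
box 1.5
 t 30.6 g [-85.    0.  149.9] F [-0.1 -0.2 -0.3] M [ 0.09  0.76 -0.02] w 0.003
the job is handed in; nothing more can be done
```

I slid the column along the plate to the heel stop, tipped it up on its foot with a light grip, and pressed it upright into the clip. I then let go, backed off, and seated it with a low push of about 29 N from closed fingers. I signed off at 30.6 s, with the gripper clear.

**Last checks**
- **Position:** the column stands upright. Its plug tip and foot are within about one pixel (about 3 mm) of where they should be.
- **Jaws:** both lips are within 0.15 px vertically of their closed position at the start. The near jaw's match was weaker (score 0.76, and 0.4 px off sideways).
- **Bystanders:** the picture around the bottle, paper roll and vial box is unchanged.

**What disagreed or is unconfirmed**
- **Slide distance:** the foot met the stop about 3.5 mm sooner than I had measured. The final picture shows a similar shift of about 3 mm, so my stand position was probably off by that much.
- **Final press:** the hand overran the head by about 10 mm, so the fingers slipped on the fitting.
- **Clip force:** I judged "home" from the pictures and forces only; I did not tug the column to confirm the clip holds it.

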